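# Right the fallen stain bottle and hold the carrier's index plunger back

### The job

Get the bottle carrier on the microscopy desk ready to be slid off its rail: first stand the fallen amber bottle upright on its base in the lane with its neighbours and let go of it, then take the red knob of the sprung index plunger, pull it straight back all the way and keep it there so the pin stays clear of its seat hole. Your program finishes while still holding the knob pulled back, as it springs in again when let go. Leave the two jars, the eyepiece and the green tin standing where they are.

Things in the scene. Friction and masses are not known exactly. Their poses are not given: they have to be found in the camera images.
- carrier: Fixed white carrier with a straight lane along its y axis. Origin on the table under the lane's middle, z up. Lane floor 10 mm above the table, 48 mm wide between low aluminium walls (4 mm thick, tops 17 mm above the table), from y = -156 to +159 mm. Three places, printed green rings, at y = -95, 0, +95 mm. The plunger is at the -y end.
- bottle: Amber bottle, about 140 g, lying along the lane at one place, top to the carrier's +y. 90 mm tall: cylinder 40 mm diameter, 56 mm tall, 16 mm neck, fixed blue ball stopper of 24 mm diameter. Origin on its axis 45 mm above its base, z from base to stopper; ball centre 33 mm from it along +z (standing: 88 mm above the table). Held by the ball between the pads it swings down to hang upright.
- jar_a: Clear jar with white cap, 40 mm diameter, 46 mm tall, standing at one of the lane's other places; origin at the centre of its underside. Leave alone.
- jar_b: Second such jar, at the remaining place. Leave alone.
- eyepiece: Black eyepiece standing on the table on the side of the carrier away from the robot, 44 mm diameter, 60 mm tall; origin at the centre of its underside. Leave alone.
- tin: Flat green round tin lying on the table near the carrier, 46 mm diameter, 18 mm tall; origin at the centre of its underside. Leave alone.
- plunger (a joint): How far the plunger is pulled back, m: 0 = pin seated, 0.020 = fully back against its stop. A spring pulls it in: about 6 N when seated, rising to about 12 N fully back; it returns by itself when let go.
- plunger_knob (a point): Centre of the red plunger knob, a cylinder 26 mm in diameter and 26 mm long, lying level along the carrier's y axis 45 mm above the bare table. It moves with the plunger and is pulled towards the carrier's -y, away from the lane. Seated, 23 mm of bare neck (10 mm diameter) lies between bracket and knob.
- seat_hole (a point): Mouth of the pin's hole in the white seat block (14 mm thick, 48 mm wide, 62 mm high). Seated, the 8 mm steel pin enters 12 mm; fully back its tip is 8 mm out, seen in the 20 mm gap between this block and the dark steel bracket (12 mm thick, 44 mm wide, 62 mm high) that guides it.
There are look-alikes about, which are no part of the job. There is more than one size of the bottle; the one meant has the size given above.

How it is judged:
On the way, in this order (a step that is already met when the one before it is completed fails the run):
1. the bottle stands upright on the lane floor, released (angle between bottle's own z axis and vertical below 0.12 rad and x of bottle in the frame of carrier between -0.012 and 0.012 m and y of bottle in the frame of carrier between -0.145 and 0.15 m and z of bottle in the frame of carrier between 0.05 and 0.06 m and linear speed of bottle below 0.03 m/s and contact force between bottle and the arm below 0.1 N and contact force between bottle and the fingers below 0.1 N and value of joint plunger below 0.004 m), for 0.2 s.
2. the plunger is held fully back by the gripper, the bottle still standing (angle between bottle's own z axis and vertical below 0.12 rad and x of bottle in the frame of carrier between -0.012 and 0.012 m and y of bottle in the frame of carrier between -0.145 and 0.15 m and z of bottle in the frame of carrier between 0.05 and 0.06 m and linear speed of bottle below 0.03 m/s and contact force between bottle and the arm below 0.1 N and contact force between bottle and the fingers below 0.1 N and value of joint plunger above 0.017 m and contact force between the fingers and plunger above 3 N), for 0.3 s.
At the end, for the whole second after the job is handed in: The bottle stands in the lane on its base, released and at rest (within 0.12 rad of upright, within 12 mm of the lane's middle line); the fingers hold the plunger steadily at least 17 mm of its 20 mm back, with at least 3 N; the jars, eyepiece and tin stand within 20 mm of where they were (all of step 2 and distance of each of jar_a, jar_b, eyepiece, tin from where it was at the start of the episode below 0.02 m and angle between each of jar_a, jar_b, eyepiece, tin's own z axis and vertical below 0.15 rad and velocity of joint plunger between -0.01 and 0.01 m/s); the arm keeps its last pose, push and grip.
It fails at once if a jar, the eyepiece or the tin is pushed more than 20 mm or tipped over (distance of any of jar_a, jar_b, eyepiece, tin from where it was at the start of the episode above 0.02 m or angle between any of jar_a, jar_b, eyepiece, tin's own z axis and vertical above 0.6 rad).
It also fails if it takes over 45 s, if anything falls off the work surface, if the arm or the gripper's body presses on something with over 40 N, if the wrist force passes 120 N, or if a joint passes its speed limit or range.

### The arm

A 6-joint arm with a two-finger parallel gripper is mounted at the origin on the work surface. World frame = base frame: x ahead of the robot, y to its left, z up, the work surface at z = 0. Lengths are in m, angles in rad, forces in N, time in s.
With the tool pointing down it reaches from about 0.375 to 0.975 m from the base axis. Payload 3.8 kg.
Tool frame: the origin (TCP) lies midway between the tips of the shut fingers; the grasp point (between the pads) lies 19 mm behind it; z points along the fingers, y is the line along which they close (so a half turn about z gives the same grasp; the last joint's range is limited). The gripper opens to 88 mm and grips with 3 to 60 N. Pads are 18 mm wide; open, the fingers measure 123 mm over their backs; the gripper's body (75 mm by 187 mm) begins 45 mm behind the grasp point.
Start: joints at [1.239, 0.264, 1.604, -0, 1.274, -0.037], TCP at [0.196, 0.646, 0.239] pointing down, gripper open.
Joint ranges: [-2.63, 2.63], [-0.94, 2.18], [0.31, 2.57], [-1.31, 4.45], [0, 2.66], [-2.55, 2.55]. Speed limits (rad/s): [2.57, 2.57, 3.14, 3.14, 3.14, 3.14].

### API

Orientations are given as a unit quaternion [w, x, y, z].
In Python, from workcell import * gives the robot as it stands.
- The arm moves only by the tool drive_tool, never from a script. Its argument "plan" is text: rows parted by semicolons, each of 7 numbers parted by spaces: the opening, from 0 (shut) to 1 (fully open), then the shift along the world's x, y, z in m, then the turn, a rotation vector about the world's x, y, z in degrees. In form: grip x y z rx ry rz; .... A call has 1 to 8 rows; each row shifts and turns the commanded pose from where the row before left it; what a row does not reach is not made up. A row lasts 1/12 s, in which the tool goes at most 41.7 mm and 7.16 degrees, less where a joint would pass 70% of its speed; a pose out of reach is approached as far as the arm can. A call with a gripper value outside its range is refused whole. The fingers move at their own pace and stop on an object; the grip force is fixed at half the most. Time passes only in rows, so rows that do not move let the fingers close. It gives the time, the measured TCP pose, the force, the opening and the grip force at its end, in the units of the state.
- read_state(): the state, without advancing time (a new reading comes with each control period).
- camera(name): name is "scene" or "top" or "wrist"; returns a dict with "img" (400x640x3 uint8, red, green, blue), "range_z" (400x640 float32, m along the optical axis (not along the pixel's ray), 0 where there is no reading), "K" (3x3 intrinsics, pixels), "rvec" (rotation vector, rad) and "tvec" (3), from world to camera coordinates, as OpenCV has them; the wrist camera has in their place "tool_from_camera" (4x4, takes a point from camera to tool coordinates, whose origin is the TCP and whose axes are the flange's). Camera axes: x right, y down, z forward; pixel columns grow to the right and rows downward; lengths in m; the calibration is good to about 2 mm. A picture is of the moment at which its call begins: read the wrist's pose just before it.
- close_job(): hands the job in; it is judged then, once.
The state is a dict: "clock": time; "qpos": joint angles; "qd": joint speeds; "effort": joint torques, N m; "tcp_pos": TCP position; "orientation": TCP orientation; "force": force on the tool from outside, world axes, zero at the start; "moment": the same for the moment, N m; "width": finger opening in m; "finger_force": force on a finger pad.
Only numpy, scipy, OpenCV 4.12 (cv2) and the standard library are available. Lean on these libraries where they do the work, as an engineer would, in place of code of your own. Each camera call takes 0.05 s, during which the arm holds its last target. There are 200 camera calls.

## Working session

There is one attempt and no reset: what is moved stays moved. The work goes in short steps, Python scripts to look and compute and a tool call to move; the robot and the scene stay as the last step left them, time stands still between calls to the robot, and variables do not carry over. Pictures are saved under pics/ and viewed, at most 10 in all, crops included, and the job is handed in when it is done.

Besides the shell and the picture viewer there is one more tool, called after "Emit:" by a JSON object that holds its "api" and its "payload". drive_tool: Moves the arm, as the interface text tells. Its arguments: {"type":"object","properties":{"plan":{"type":"string"}},"required":["plan"]}

```bash
mkdir -p pics; cat > h.py <<'E'
from workcell import *
import numpy as np, cv2
from scipy.spatial.transform import Rotation as R
def quatR(q): return R.from_quat([q[1],q[2],q[3],q[0]])
def grab(name):
    s=read_state(); c=camera(name)
    if 'rvec' in c:
        Rm=cv2.Rodrigues(np.array(c['rvec'],float))[0]; t=np.array(c['tvec'],float).ravel()
    else:
        T=np.array(c['tool_from_camera']); W=np.eye(4); W[:3,:3]=quatR(s['orientation']).as_matrix(); W[:3,3]=s['tcp_pos']
        M=np.linalg.inv(W@T); Rm,t=M[:3,:3],M[:3,3]
    np.savez(f'{name}.npz',img=c['img'],z=c['range_z'],K=c['K'],R=Rm,t=t)
    return load(name)
def load(name): return dict(np.load(f'{name}.npz'))
def px(d,u,v,w=2):
    p=d['z'][v-w:v+w+1,u-w:u+w+1]; z=np.median(p[p>0]) if (p>0).any() else np.nan
    c=np.linalg.inv(d['K'])@[u,v,1]*z
    return d['R'].T@(c-d['t'])
def ray(d,u,v):
    r=d['R'].T@np.linalg.inv(d['K'])@[u,v,1]; return -d['R'].T@d['t'], r/np.linalg.norm(r)
def tri(d1,p1,d2,p2):
    o1,r1=ray(d1,*p1);o2,r2=ray(d2,*p2)
    a=np.linalg.lstsq(np.c_[r1,-r2],o2-o1,rcond=None)[0]
    return (o1+a[0]*r1+o2+a[1]*r2)/2, np.linalg.norm(o1+a[0]*r1-o2-a[1]*r2)
def save(d,fn,crop=None,s=1):
    i=d['img'][...,::-1]
    if crop: u0,v0,u1,v1=crop; i=i[v0:v1,u0:u1]
    cv2.imwrite('pics/'+fn,cv2.resize(i,None,fx=s,fy=s,interpolation=cv2.INTER_CUBIC))
E
python3 - <<'E'
from h import *
np.set_printoptions(precision=4,suppress=True)
for n in ('scene','top'): 
    d=grab(n); save(d,n+'0.png'); print(n,-d['R'].T@d['t'],d['K'][0])
print(read_state())
E
```

```text
scene [1.0129 0.0782 0.6599] [379.6368   0.     322.522 ]
top [0.4883 0.0403 0.7653] [419.7945   0.     323.1891]
{'clock': 0.1, 'qpos': array([ 1.2391,  0.2647,  1.6052, -0.    ,  1.2737, -0.0369]), 'qd': array([ 0.0002, -0.0031, -0.0008,  0.0002,  0.0003, -0.0022]), 'effort': array([ -0.0002, -50.3624, -35.8074,   0.073 ,   0.0233,  -0.0001]), 'tcp_pos': array([0.1959, 0.6453, 0.2375]), 'orientation': array([-0.0002,  0.1469,  0.9892, -0.001 ]), 'force': array([-0.1918, -0.177 ,  0.8088]), 'moment': array([0.0125, 0.0312, 0.0392]), 'finger_force': 0.0, 'width': 0.08812995523227717}
```

View pics/scene0.png

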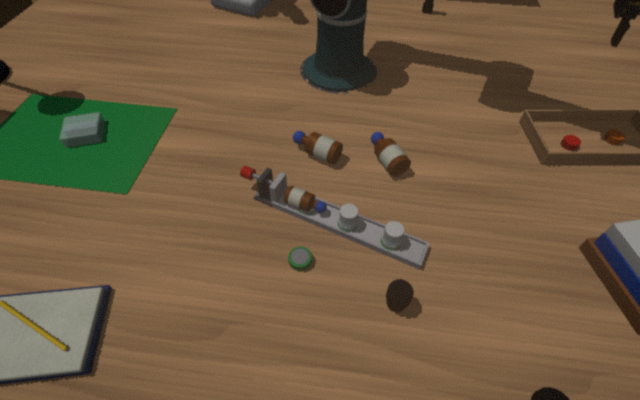

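View pics/top0.png

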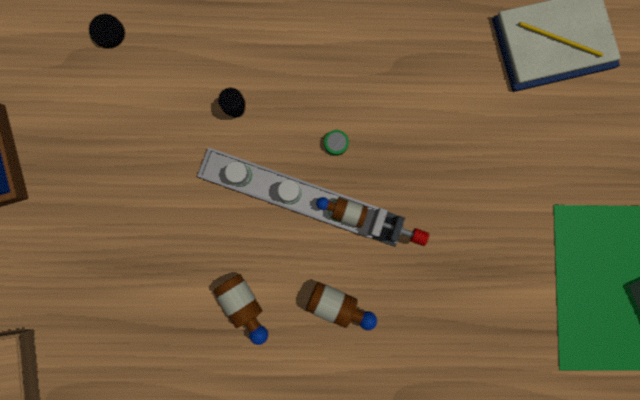

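The scene view shows the carrier from the plunger (red knob at 247,172) to the far end (425,255). A small amber bottle lies in the lane with its ball at 321,207, and two jars stand at 348,215 and 393,235. The top view shows the knob at 420,237, the lane bottle at 348,212 with its ball at 322,203, the tin at 336,142 and the eyepiece at 232,102.

Look-alikes in the top view:
- **Bottles:** the lane bottle (348,212) against two larger ones on the table (240,300 and 335,303). I choose the lane one.
- **Red things:** the knob (420,237) against the red items in the tray at scene (571,142).
- **Eyepieces:** (232,102) against (107,31).

```bash
python3 - <<'E'
from h import *
t=load('top'); s=load('scene')
a=cv2.resize(t['img'][185:255,295:445],None,fx=5,fy=5,interpolation=cv2.INTER_CUBIC)[:, :750]
b=cv2.resize(s['img'][155:225,235:345],None,fx=3,fy=3,interpolation=cv2.INTER_CUBIC)
c=np.zeros((560,750,3),np.uint8); c[:350,:750]=a; c[350:560,:330]=b
cv2.imwrite('pics/crop1.png',c[...,::-1])
np.set_printoptions(precision=4,suppress=True)
for n,d,pts in (('top',t,[(322,203),(348,212),(420,237),(289,191),(236,173),(336,142),(232,102)]),('scene',s,[(321,207),(301,199),(247,172)])):
    for p in pts: print(n,p,px(d,*p,1))
print('ball',tri(t,(322,203),s,(321,207)),'knob',tri(t,(420.5,237),s,(247,172.5)))
E
```

```text
top (322, 203) [0.5443 0.0207 0.0396]
top (348, 212) [ 0.5286 -0.0238  0.0483]
top (420, 237) [ 0.4871 -0.1455  0.0571]
top (289, 191) [0.5628 0.0773 0.055 ]
top (236, 173) [0.5924 0.1676 0.0546]
top (336, 142) [ 0.657  -0.0042  0.0173]
top (232, 102) [0.7143 0.1769 0.0582]
scene (321, 207) [0.5513 0.022  0.0403]
scene (301, 199) [ 0.5424 -0.0206  0.0478]
scene (247, 172) [ 0.4942 -0.1451  0.0573]
ball (array([0.5448, 0.0208, 0.0317]), np.float64(0.0007552183890759558)) knob (array([ 0.4871, -0.1487,  0.0474]), np.float64(0.0005021299239245269))
```

View pics/crop1.png

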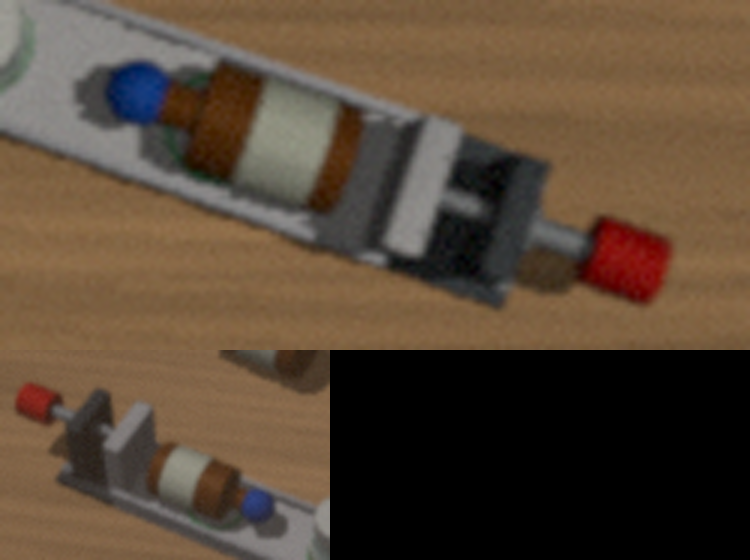

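The crop confirms the choice. The lane bottle is about 22 px wide (40 mm) and fits between the walls, with its ball at crop (138,92), which is top (322.6,203.4). The knob is at crop (627,260), which is top (420.4,237). The triangulated ball height is 32 mm and the knob 47 mm, both as expected. The carrier's +y direction is (0.31, 0.95).

Emit:
{"api": "drive_tool", "payload": {"plan": "1 0.02 -0.036 -0.004 0 0 -5.5;1 0.02 -0.036 -0.004 0 0 -5.5;1 0.02 -0.036 -0.004 0 0 -5.5;1 0.02 -0.036 -0.004 0 0 -5.5;1 0.02 -0.036 -0.004 0 0 -5.5;1 0.02 -0.036 -0.004 0 0 -5.5;1 0.02 -0.036 -0.004 0 0 -5.5;1 0.02 -0.036 -0.004 0 0 -5.5"}}

```text
clock: 0.77
tcp_pos: [0.3563, 0.3559, 0.2062]
orientation: [-0.0, 0.509, 0.861, -0.0]
force: [0.2, 0.1, -0.5]
width: 0.088
finger_force: 0.0
```

Emit:
{"api": "drive_tool", "payload": {"plan": "1 0.02 -0.036 -0.004 0 0 -5.7;1 0.02 -0.036 -0.004 0 0 -5.7;1 0.02 -0.036 -0.004 0 0 -5.7;1 0.02 -0.036 -0.004 0 0 -5.7;1 0.02 -0.036 -0.004 0 0 -5.7;1 0.02 -0.036 -0.004 0 0 -5.7;1 0.02 -0.036 -0.004 0 0 -5.7;1 0.02 -0.036 -0.004 0 0 -5.8"}}

```text
clock: 1.43
tcp_pos: [0.5164, 0.0678, 0.1743]
orientation: [-0.0, 0.803, 0.596, -0.0]
force: [-0.9, 0.3, 1.1]
width: 0.088
finger_force: 0.0
```

Emit:
{"api": "drive_tool", "payload": {"plan": "1 0 0 0 0 0 0;1 0 0 0 0 0 0;1 0 0 0 0 0 0"}}

```text
clock: 1.68
tcp_pos: [0.5156, 0.0698, 0.1742]
orientation: [-0.001, 0.802, 0.598, -0.0]
force: [-0.4, 0.4, 0.6]
width: 0.0882
finger_force: 0.0
```

```bash
python3 - <<'E'
from h import *
np.set_printoptions(precision=4,suppress=True)
d=grab('wrist'); save(d,'w1.png'); s=read_state(); print(s['tcp_pos'],quatR(s['orientation']).as_matrix(),s['clock'])
M=d['K']@(d['R']@np.array([0.5447,0.0208,0.03])+d['t']); print(M/M[2])
E
```

```text
[0.5154 0.0705 0.1744] [[ 0.2846  0.9587 -0.0011]
 [ 0.9587 -0.2846  0.0004]
 [ 0.0001 -0.0011 -1.    ]] 1.7333
[358.8123 222.5088   1.    ]
```

View pics/w1.png

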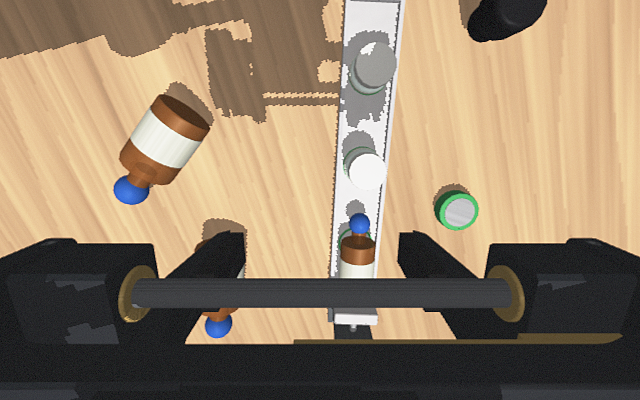

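The wrist view shows the lane bottle's ball at (359,223). My measurement predicted (358.8,222.5), so the third view agrees. I'll descend, keeping the tips just above the wall tops.

Emit:
{"api": "drive_tool", "payload": {"plan": "1 0.0147 -0.025 0 0 0 -0.8;1 0.0147 -0.025 0 0 0 -0.8;1 0 0 -0.038 0 0 0;1 0 0 -0.038 0 0 0;1 0 0 -0.038 0 0 0;1 0 0 -0.038 0 0 0;1 0 0 0 0 0 0;1 0 0 0 0 0 0"}}

```text
clock: 2.4
tcp_pos: [0.5425, 0.0215, 0.0208]
orientation: [-0.002, 0.809, 0.588, -0.003]
force: [-0.4, 0.3, 0.9]
width: 0.0882
finger_force: 0.0
```

Emit:
{"api": "drive_tool", "payload": {"plan": "0 0 0 -0.001 0 0 0;0 0 0 0 0 0 0;0 0 0 0 0 0 0;0 0 0 0 0 0 0;0 0 0 0 0 0 0;0 0 0 0 0 0 0;0 0 0 0 0 0 0;0 0 0 0 0 0 0"}}

```text
clock: 3.07
tcp_pos: [0.5456, 0.0198, 0.0219]
orientation: [0.0, 0.81, 0.586, 0.0]
force: [0.0, 0.1, 0.9]
width: 0.0369
finger_force: 0.0
```

Emit:
{"api": "drive_tool", "payload": {"plan": "0 0 0 0 0 0 0;0 0 0 0 0 0 0;0 0 0 0 0 0 0;0 0 0 0 0 0 0;0 0 0 0 0 0 0;0 0 0 0 0 0 0;0 0 0 0 0 0 0;0 0 0 0 0 0 0"}}

```text
clock: 3.73
tcp_pos: [0.5454, 0.0198, 0.0216]
orientation: [-0.0, 0.81, 0.586, -0.0]
force: [-0.3, -1.1, 0.3]
width: 0.0222
finger_force: 30.0
```

Emit:
{"api": "drive_tool", "payload": {"plan": "0 0 0 0.008 0 0 0;0 0 0 0.008 0 0 0;0 0 0 0.008 0 0 0;0 0 0 0.008 0 0 0;0 0 0 0.008 0 0 0;0 0 0 0.008 0 0 0;0 0 0 0.008 0 0 0;0 0 0 0.008 0 0 0"}}

```text
clock: 4.4
tcp_pos: [0.5456, 0.0199, 0.0868]
orientation: [0.0, 0.81, 0.586, 0.0]
force: [0.5, 0.2, -0.6]
width: 0.0218
finger_force: 30.0
```

Emit:
{"api": "drive_tool", "payload": {"plan": "0 0 0 0.008 0 0 0;0 0 0 0.008 0 0 0;0 0 0 0 0 0 0;0 0 0 0 0 0 0;0 0 0 0 0 0 0;0 0 0 0 0 0 0"}}

```text
clock: 4.9
tcp_pos: [0.5449, 0.0199, 0.1011]
orientation: [-0.0, 0.81, 0.586, -0.001]
force: [-0.4, -0.3, -2.4]
width: 0.0221
finger_force: 30.0
```

```bash
python3 - <<'E'
from h import *
d=grab('scene'); w=grab('wrist')
a=cv2.resize(d['img'][130:265,235:435],(800,540),interpolation=cv2.INTER_CUBIC)
cv2.imwrite('pics/s2.png',a[...,::-1]); print(read_state()['tcp_pos'],read_state()['force'])
E
```

```text
[0.54496757 0.01987846 0.10097963] [ 0.51321139 -1.20785943 -1.95600736]
```

View pics/s2.png

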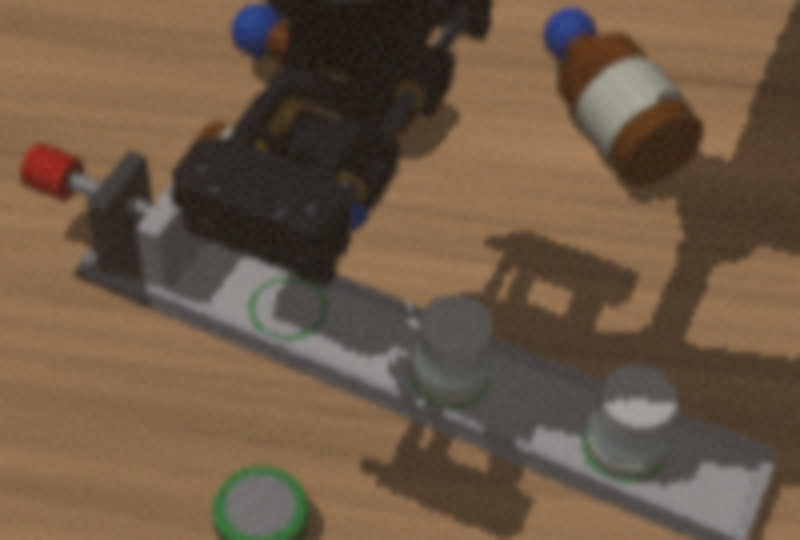

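```bash
python3 - <<'E'
from h import *
w=grab('wrist'); t=grab('top'); 
cv2.imwrite('pics/w2.png',np.vstack([w['img'][100:400,150:550],cv2.resize(t['img'][150:250,270:430],(400,250))])[...,::-1]); s=read_state();print(s['tcp_pos'],s['force'],s['moment'])
E
```

```text
[0.54516412 0.01987137 0.1011648 ] [-0.01248816 -0.04216699 -2.18096381] [ 0.04509226  0.0546092  -0.02254817]
```

View pics/w2.png

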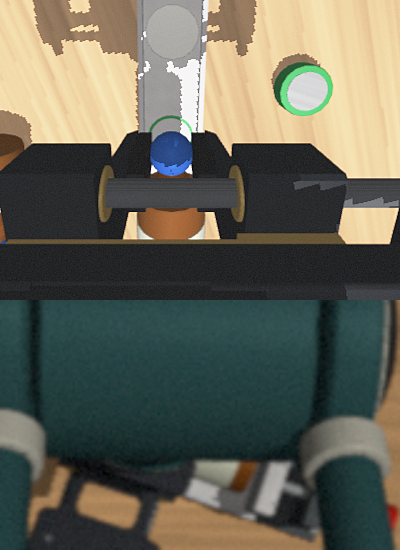

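The wrist view shows the ball at crop (172,152) held at the fingertips, with the body still reaching back towards the plunger. It has not swung down, so I'll measure its tilt.

```bash
python3 - <<'E'
from h import *
np.set_printoptions(precision=4,suppress=True)
w=load('wrist'); t=load('top'); s=read_state()
O=np.array([0.5628,0.0773,0]); A=np.array([[.9502,-.3115,0],[.3115,.9502,0],[0,0,1]])
for p in [(322,240),(322,250),(322,260),(320,310),(320,325),(320,335)]: print('w',p,A@(px(w,*p,1)-O))
for p in [(352,216),(357,216),(362,218),(367,219),(371,222),(376,223)]: print('t',p,A@(px(t,*p,1)-O),t['img'][p[1],p[0]])
print('tcp',A@(s['tcp_pos']-O))
E
```

```text
w (322, 240) [ 0.0015 -0.0499  0.1151]
w (322, 250) [ 0.0015 -0.0537  0.1189]
w (322, 260) [ 0.0015 -0.0585  0.1204]
w (320, 310) [ 0.0005 -0.0833  0.1263]
w (320, 325) [ 0.0005 -0.0918  0.127 ]
w (320, 335) [ 0.0005 -0.0982  0.1268]
t (352, 216) [-0.0108 -0.1095  0.1224] [153 155 136]
t (357, 216) [-0.0085 -0.1167  0.1241] [162 161 145]
t (362, 218) [-0.0089 -0.1249  0.1239] [159 159 141]
t (367, 219) [-0.0078 -0.1328  0.1225] [96 55 23]
t (371, 222) [-0.0019 -0.1539  0.0142] [71 67 66]
t (376, 223) [-0.0043 -0.1566  0.0599] [163 161 158]
tcp [ 0.0011 -0.0601  0.1012]
```

Emit:
{"api": "drive_tool", "payload": {"plan": "0 0 0 0 0 0 0;0 0 0 0 0 0 0;0 0 0 0 0 0 0;0 0 0 0 0 0 0;0 0 0 0 0 0 0;0 0 0 0 0 0 0"}}

```text
clock: 5.6
tcp_pos: [0.5455, 0.0199, 0.1017]
orientation: [0.0, 0.81, 0.586, 0.0]
force: [-0.1, -1.1, -1.0]
width: 0.0222
finger_force: 30.0
```

```bash
python3 - <<'E'
from h import *
np.set_printoptions(precision=4,suppress=True)
w=grab('wrist'); 
O=np.array([0.5628,0.0773,0]); A=np.array([[.9502,-.3115,0],[.3115,.9502,0],[0,0,1]])
for p in [(322,240),(322,250),(322,260),(320,310),(320,325),(320,335)]: print('w',p,A@(px(w,*p,1)-O))
E
```

```text
w (322, 240) [ 0.002  -0.0497  0.116 ]
w (322, 250) [ 0.002  -0.0534  0.12  ]
w (322, 260) [ 0.002  -0.058   0.1217]
w (320, 310) [ 0.001  -0.0831  0.1272]
w (320, 325) [ 0.001  -0.0911  0.1284]
w (320, 335) [ 0.001  -0.098   0.1275]
```

The bottle is still level, with its axis at z = 0.108 and the ball centred between the pads. The 30 N grip is too stiff for it to swing. I'll set it back down in the lane and see whether a slightly wider opening gives a lighter grip.

Emit:
{"api": "drive_tool", "payload": {"plan": "0 0 0 -0.02 0 0 0;0 0 0 -0.02 0 0 0;0 0 0 -0.02 0 0 0;0 0 0 -0.013 0 0 0;0 0 0 -0.006 0 0 0;0 0 0 0 0 0 0;0 0 0 0 0 0 0"}}

```text
clock: 6.23
tcp_pos: [0.5458, 0.0198, 0.023]
orientation: [0.0, 0.81, 0.587, -0.0]
force: [0.7, -0.1, -0.9]
width: 0.022
finger_force: 30.0
```

Emit:
{"api": "drive_tool", "payload": {"plan": "0.24 0 0 0 0 0 0;0.24 0 0 0 0 0 0"}}

```text
clock: 6.4
tcp_pos: [0.5465, 0.0198, 0.0238]
orientation: [0.001, 0.81, 0.586, 0.001]
force: [-0.3, 0.9, -1.2]
width: 0.022
finger_force: 30.0
```

Emit:
{"api": "drive_tool", "payload": {"plan": "0.25 0 0 0 0 0 0;0.25 0 0 0 0 0 0"}}

```text
clock: 6.57
tcp_pos: [0.5462, 0.0198, 0.0235]
orientation: [0.0, 0.81, 0.586, 0.001]
force: [0.5, 0.1, -0.7]
width: 0.0219
finger_force: 25.4
```

Emit:
{"api": "drive_tool", "payload": {"plan": "0.255 0 0 0 0 0 0;0.255 0 0 0 0 0 0"}}

```text
clock: 6.73
tcp_pos: [0.5459, 0.0199, 0.0231]
orientation: [0.0, 0.81, 0.586, 0.0]
force: [-0.6, -0.2, -0.5]
width: 0.0227
finger_force: 16.3
```

Emit:
{"api": "drive_tool", "payload": {"plan": "0.26 0 0 0 0 0 0;0.26 0 0 0 0 0 0"}}

```text
clock: 6.9
tcp_pos: [0.5457, 0.0199, 0.0229]
orientation: [0.0, 0.81, 0.586, 0.0]
force: [0.6, 0.7, -0.5]
width: 0.023
finger_force: 9.0
```

Emit:
{"api": "drive_tool", "payload": {"plan": "0.265 0 0 0 0 0 0;0.265 0 0 0 0 0 0"}}

```text
clock: 7.07
tcp_pos: [0.5456, 0.0199, 0.0227]
orientation: [-0.0, 0.81, 0.586, 0.0]
force: [0.4, 0.5, -0.3]
width: 0.0235
finger_force: 3.5
```

Emit:
{"api": "drive_tool", "payload": {"plan": "0.27 0 0 0 0 0 0;0.27 0 0 0 0 0 0"}}

```text
clock: 7.23
tcp_pos: [0.5454, 0.0199, 0.0227]
orientation: [-0.0, 0.81, 0.586, -0.0]
force: [0.1, -0.3, 0.0]
width: 0.0234
finger_force: 0.4
```

The grip force can be graded by the opening. I'll lift with a light grip of about 5 N, easing back along the lane.

Emit:
{"api": "drive_tool", "payload": {"plan": "0.263 0 0 0 0 0 0;0.263 0 0 0 0 0 0;0.263 0 0 0.004 0 0 0;0.263 0 0 0.004 0 0 0;0.263 0 0 0.004 0 0 0;0.263 0 0 0.004 0 0 0;0.263 0 0 0.004 0 0 0;0.263 0 0 0.004 0 0 0"}}

```text
clock: 7.9
tcp_pos: [0.5456, 0.0199, 0.0473]
orientation: [0.0, 0.81, 0.586, 0.0]
force: [0.3, 0.3, -0.9]
width: 0.0233
finger_force: 5.4
```

```bash
cat > tilt.py <<'E'
from h import *
np.set_printoptions(precision=4,suppress=True)
w=grab('wrist'); s=read_state()
O=np.array([0.5628,0.0773,0]); A=np.array([[.9502,-.3115,0],[.3115,.9502,0],[0,0,1]])
print('tcp',A@(s['tcp_pos']-O),s['finger_force'])
for p in [(322,v) for v in range(215,345,12)]: print(p,A@(px(w,*p,1)-O),w['img'][p[1],p[0]])
E
python3 tilt.py
```

```text
tcp [ 0.0021 -0.0597  0.0481] 5.396820455789566
(322, 215) [ 0.0024 -0.0538  0.0095] [157 156 155]
(322, 227) [ 0.0024 -0.0629  0.0092] [153 148 147]
(322, 239) [ 0.0021 -0.0496  0.0605] [ 44  75 139]
(322, 251) [ 0.0021 -0.0544  0.0647] [ 46  81 141]
(322, 263) [ 0.0021 -0.0597  0.0673] [ 52  80 142]
(322, 275) [ 0.0022 -0.07    0.0613] [ 95 104 159]
(322, 287) [ 0.0019 -0.0346  0.127 ] [66 68 68]
(322, 299) [ 0.0019 -0.0373  0.1284] [70 69 74]
(322, 311) [ 0.0022 -0.0892  0.0656] [175 111  62]
(322, 323) [ 0.0022 -0.1001  0.0615] [172 108  59]
(322, 335) [ 0.0022 -0.1117  0.0576] [246 246 244]
```

It tips now, about 20° so far. I'll continue the lift, adding a drift towards −y.

Emit:
{"api": "drive_tool", "payload": {"plan": "0.263 -0.001 -0.003 0.004 0 0 0;0.263 -0.001 -0.003 0.004 0 0 0;0.263 -0.001 -0.003 0.004 0 0 0;0.263 -0.001 -0.003 0.004 0 0 0;0.263 -0.001 -0.003 0.004 0 0 0;0.263 -0.001 -0.003 0.004 0 0 0;0.263 -0.001 -0.003 0.004 0 0 0;0.263 -0.001 -0.003 0.004 0 0 0"}}

```text
clock: 8.62
tcp_pos: [0.5373, -0.0045, 0.079]
orientation: [-0.0, 0.81, 0.586, -0.0]
force: [0.2, 0.7, -1.6]
width: 0.0234
finger_force: 5.4
```

```bash
python3 tilt.py
```

```text
tcp [ 0.0018 -0.0859  0.0798] 5.396082848310471
(322, 215) [ 0.0021 -0.0902  0.0099] [156 153 151]
(322, 227) [ 0.0019 -0.0819  0.0582] [144  90  51]
(322, 239) [ 0.0018 -0.0754  0.092 ] [ 40  70 135]
(322, 251) [ 0.0018 -0.0798  0.0969] [ 45  77 139]
(322, 263) [ 0.0018 -0.0858  0.0983] [ 41  68 126]
(322, 275) [ 0.0019 -0.1069  0.0742] [113 106 144]
(322, 287) [ 0.0016 -0.0602  0.1589] [72 70 73]
(322, 299) [ 0.0016 -0.0629  0.1603] [76 79 80]
(322, 311) [ 0.002  -0.1542  0.046 ] [119 119 118]
(322, 323) [ 0.002  -0.154   0.0592] [110 109 110]
(322, 335) [ 0.002  -0.1622  0.0615] [243 242 243]
```

Emit:
{"api": "drive_tool", "payload": {"plan": "0.263 -0.002 0 0.004 0 0 0;0.263 0 0 0.004 0 0 0;0.263 0 0 0.002 0 0 0;0.264 0 0 0 0 0 0;0.264 0 0 0 0 0 0;0.264 0 0 0 0 0 0"}}

```text
clock: 9.17
tcp_pos: [0.5354, -0.004, 0.0885]
orientation: [-0.0, 0.81, 0.587, -0.0]
force: [0.3, 0.3, -0.7]
width: 0.0229
finger_force: 4.4
```

```bash
python3 tilt.py | head -8; python3 - <<'E'
from h import *
d=grab('scene'); t=load('wrist')
cv2.imwrite('pics/s3.png',np.hstack([cv2.resize(d['img'][140:240,250:350],(400,400),interpolation=cv2.INTER_CUBIC),t['img'][:,120:520]])[...,::-1])
E
```

```text
tcp [-0.0007 -0.0858  0.0885] 4.381632953882217
(322, 215) [-0.     -0.072   0.0734] [200 135  87]
(322, 227) [-0.     -0.0783  0.0774] [109  70  44]
(322, 239) [-0.0001 -0.0753  0.1021] [ 41  68 124]
(322, 251) [-0.0001 -0.0802  0.106 ] [ 51  81 144]
(322, 263) [-0.0001 -0.086   0.1076] [ 45  74 134]
(322, 275) [ 0.0003 -0.1512  0.0095] [156 149 159]
(322, 287) [-0.0004 -0.0603  0.1683] [69 69 74]
```

View pics/s3.png

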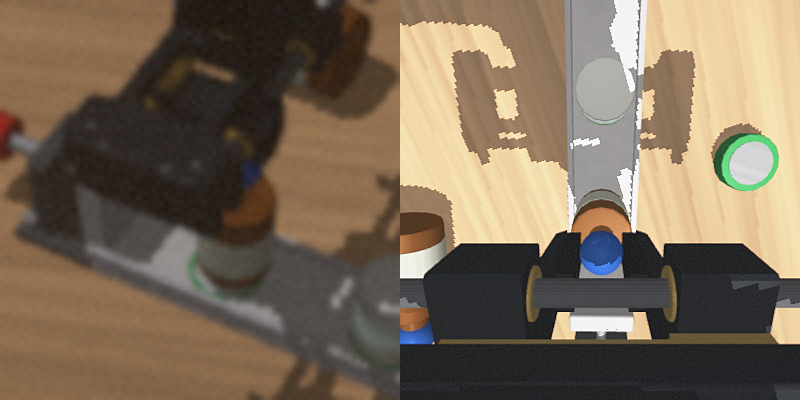

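The scene crop shows the bottle hanging upright over its green ring. The wrist crop shows the ball at (600,252) with the shoulder just ahead of it. I'll check the tilt again.

Emit:
{"api": "drive_tool", "payload": {"plan": "0.264 0 0 0 0 0 0;0.264 0 0 0 0 0 0;0.264 0 0 0 0 0 0;0.264 0 0 0 0 0 0"}}

```text
clock: 9.6
tcp_pos: [0.5355, -0.0041, 0.0886]
orientation: [-0.0, 0.81, 0.586, -0.0]
force: [-0.6, 0.5, -0.9]
width: 0.0231
finger_force: 4.4
```

```bash
cat > t2.py <<'E'
from h import *
np.set_printoptions(precision=4,suppress=True)
w=grab('wrist'); s=read_state()
O=np.array([0.5628,0.0773,0]); A=np.array([[.9502,-.3115,0],[.3115,.9502,0],[0,0,1]])
print('tcp',A@(s['tcp_pos']-O))
for v in range(188,246,4): print(v,A@(px(w,321,v,1)-O),w['img'][v,321])
E
python3 t2.py
```

```text
tcp [-0.0006 -0.0859  0.0887]
188 [-0.0005 -0.0701  0.0094] [154 153 152]
192 [-0.0005 -0.0682  0.031 ] [120 122 113]
196 [-0.0005 -0.0677  0.0445] [123 125 114]
200 [-0.0005 -0.0677  0.0553] [95 82 68]
204 [-0.0005 -0.0673  0.0659] [81 57 35]
208 [-0.0005 -0.0679  0.0724] [173 112  65]
212 [-0.0005 -0.0704  0.0729] [193 127  80]
216 [-0.0005 -0.0728  0.0733] [195 132  85]
220 [-0.0005 -0.0754  0.0734] [197 135  84]
224 [-0.0005 -0.0779  0.0736] [206 139  89]
228 [-0.0005 -0.0787  0.0783] [107  68  36]
232 [-0.0005 -0.0742  0.0957] [ 35  59 111]
236 [-0.0005 -0.0748  0.0997] [ 41  67 120]
240 [-0.0005 -0.076   0.1022] [ 40  70 128]
244 [-0.0005 -0.0773  0.1041] [ 41  69 131]
```

The bottle hangs upright within about 3°, with its base roughly 7 mm above the lane floor. I'll set it down and release it slowly.

Emit:
{"api": "drive_tool", "payload": {"plan": "0.264 0 0 -0.003 0 0 0;0.264 0 0 -0.002 0 0 0;0.264 0 0 -0.001 0 0 0;0.264 0 0 -0.001 0 0 0;0.264 0 0 -0.001 0 0 0;0.264 0 0 0 0 0 0;0.267 0 0 0 0 0 0;0.267 0 0 0 0 0 0"}}

```text
clock: 10.32
tcp_pos: [0.5358, -0.0042, 0.081]
orientation: [0.0, 0.81, 0.586, 0.0]
force: [-0.2, 0.1, 1.8]
width: 0.0234
finger_force: 1.9
```

Emit:
{"api": "drive_tool", "payload": {"plan": "0.27 0 0 0 0 0 0;0.28 0 0 0 0 0 0;0.3 0 0 0 0 0 0;0.35 0 0 0 0 0 0;0.5 0 0 0 0 0 0;0.7 0 0 0 0 0 0;0.7 0 0 0 0 0 0;0.7 0 0 0 0 0 0"}}

```text
clock: 10.98
tcp_pos: [0.5355, -0.0041, 0.0807]
orientation: [-0.0, 0.81, 0.586, 0.0]
force: [0.3, 0.4, 0.0]
width: 0.0552
finger_force: 0.0
```

```bash
python3 t2.py
```

```text
tcp [-0.0006 -0.0859  0.0807]
188 [-0.0005 -0.0681  0.0098] [150 148 147]
192 [-0.0005 -0.07    0.0156] [80 55 33]
196 [-0.0005 -0.0696  0.0294] [123 124 115]
200 [-0.0005 -0.0698  0.0396] [124 123 114]
204 [-0.0005 -0.0701  0.0483] [89 69 55]
208 [-0.0005 -0.0704  0.0566] [82 60 39]
212 [-0.0005 -0.0704  0.0647] [88 58 38]
216 [-0.0005 -0.0727  0.0656] [208 142  95]
220 [-0.0005 -0.0754  0.0653] [209 145  93]
224 [-0.0005 -0.0778  0.0659] [210 145  97]
228 [-0.0005 -0.0805  0.0656] [214 148  97]
232 [-0.0005 -0.0821  0.0682] [110  72  44]
236 [-0.0005 -0.0823  0.0741] [123  80  42]
240 [-0.0005 -0.0781  0.0893] [ 34  60 111]
244 [-0.0005 -0.079   0.0924] [ 39  67 124]
```

The bottle stands upright: its shoulder is level at z = 0.066, x ≈ 0 and y ≈ −0.09. I'll rise and go above the knob.

Emit:
{"api": "drive_tool", "payload": {"plan": "0.7 0 0 0.01 0 0 0;0.7 0 0 0.02 0 0 0;0.7 0 0 0.03 0 0 0;1 0 0 0.03 0 0 0;1 -0.012 -0.036 0 0 0 0;1 -0.012 -0.036 0 0 0 0;1 -0.012 -0.036 0 0 0 0;1 -0.012 -0.035 0 0 0 0"}}

```text
clock: 11.7
tcp_pos: [0.4873, -0.1484, 0.1722]
orientation: [0.001, 0.81, 0.587, 0.001]
force: [0.5, -0.5, -0.7]
width: 0.0876
finger_force: 0.0
```

Emit:
{"api": "drive_tool", "payload": {"plan": "1 0 0 0 0 0 0;1 0 0 0 0 0 0;1 0 0 0 0 0 0"}}

```text
clock: 11.95
tcp_pos: [0.4877, -0.147, 0.1713]
orientation: [0.0, 0.81, 0.586, 0.0]
force: [-0.3, 0.5, 0.6]
width: 0.0884
finger_force: 0.0
```

```bash
python3 - <<'E'
from h import *
np.set_printoptions(precision=4,suppress=True)
w=grab('wrist'); s=read_state(); save(w,'w3.png')
O=np.array([0.5628,0.0773,0]); A=np.array([[.9502,-.3115,0],[.3115,.9502,0],[0,0,1]])
print('tcp',A@(s['tcp_pos']-O),s['tcp_pos'],A@quatR(s['orientation']).as_matrix()[:,1])
i=w['img'].astype(int); m=(i[...,0]>110)&(i[...,1]<70)&(i[...,2]<70)
v,u=np.nonzero(m); print(len(u),u.min(),u.max(),v.min(),v.max(),np.median(u),np.median(v))
for y in range(v.min(),v.max(),4):
    uu=u[v==y]
    if len(uu): print(y,uu.min(),uu.max(),A@(px(w,int(np.median(uu)),y,1)-O))
E
```

```text
tcp [-0.0015 -0.236   0.1711] [ 0.4879 -0.1465  0.1711] [ 1.     -0.0005  0.0004]
467 121 333 30 208 316.0 193.0
30 319 324 [-0.0011 -0.0978  0.0705]
46 121 176 [-0.1496 -0.1046  0.0524]
54 167 167 [-0.1383 -0.1091  0.0443]
98 163 163 [-0.1455 -0.1463  0.0482]
106 175 175 [-0.1392 -0.1529  0.0408]
110 177 177 [-0.1388 -0.1564  0.0388]
114 177 177 [-0.1393 -0.16    0.0389]
118 177 177 [-0.1399 -0.1637  0.0387]
138 168 168 [-0.1554 -0.1829  0.0312]
182 309 309 [-0.0132 -0.2248  0.048 ]
186 309 333 [-0.0051 -0.227   0.0566]
190 309 332 [-0.0052 -0.2309  0.0565]
194 309 332 [-0.0061 -0.2349  0.0567]
198 309 332 [-0.0052 -0.2388  0.0569]
202 309 332 [-0.0062 -0.243   0.0565]
206 311 331 [-0.0043 -0.2471  0.0566]
```

View pics/w3.png

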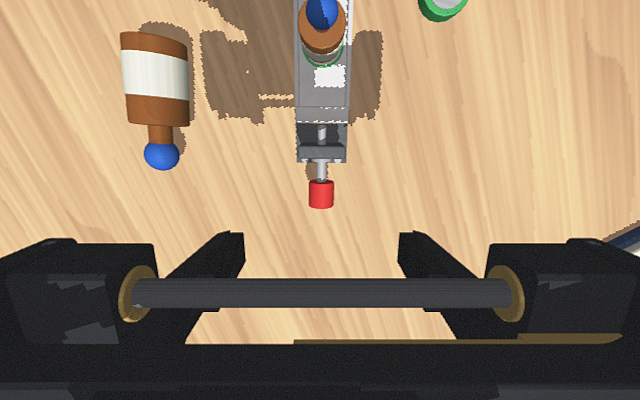

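The wrist view shows the red knob at (321,194), with its top at z = 0.0567 (centre 0.044) and spanning y from −0.225 to −0.249, directly under the tool. The bottle stands at the top (322,15). I'll descend and grip.

Emit:
{"api": "drive_tool", "payload": {"plan": "1 0 0 -0.036 0 0 0;1 0 0 -0.036 0 0 0;1 0 0 -0.036 0 0 0;1 0 0 -0.036 0 0 0;1 0 0 0 0 0 0;0 0 0 0 0 0 0;0 0 0 0 0 0 0;0 0 0 0 0 0 0"}}

```text
clock: 12.67
tcp_pos: [0.4902, -0.1474, 0.0295]
orientation: [0.002, 0.81, 0.587, 0.001]
force: [-0.2, -0.5, 0.4]
width: 0.0701
finger_force: 0.0
```

Emit:
{"api": "drive_tool", "payload": {"plan": "0 0 0 0 0 0 0;0 0 0 0 0 0 0;0 0 0 0 0 0 0;0 0 0 0 0 0 0;0 0 0 0 0 0 0;0 0 0 0 0 0 0;0 0 0 0 0 0 0;0 0 0 0 0 0 0"}}

```text
clock: 13.33
tcp_pos: [0.4875, -0.1472, 0.0267]
orientation: [-0.0, 0.81, 0.586, -0.0]
force: [0.5, 0.3, 0.6]
width: 0.0245
finger_force: 29.8
```

Emit:
{"api": "drive_tool", "payload": {"plan": "0 0 0 0 0 0 0;0 0 0 0 0 0 0;0 0 0 0 0 0 0;0 0 0 0 0 0 0"}}

```text
clock: 13.67
tcp_pos: [0.4875, -0.1472, 0.0267]
orientation: [0.0, 0.81, 0.586, -0.0]
force: [-0.2, -1.0, 0.8]
width: 0.0244
finger_force: 29.8
```

Emit:
{"api": "drive_tool", "payload": {"plan": "0 -0.0009 -0.0028 0 0 0 0;0 -0.0009 -0.0028 0 0 0 0;0 -0.0009 -0.0029 0 0 0 0;0 -0.0009 -0.0029 0 0 0 0;0 -0.0009 -0.0029 0 0 0 0;0 -0.0009 -0.0029 0 0 0 0;0 -0.0009 -0.0028 0 0 0 0;0 0 0 0 0 0 0"}}

```text
clock: 14.33
tcp_pos: [0.4814, -0.165, 0.0267]
orientation: [-0.002, 0.81, 0.586, 0.001]
force: [2.3, 11.2, 3.1]
width: 0.0243
finger_force: 29.7
```

Emit:
{"api": "drive_tool", "payload": {"plan": "0 0 0 0 0 0 0;0 0 0 0 0 0 0;0 0 0 0 0 0 0;0 0 0 0 0 0 0"}}

```text
clock: 14.67
tcp_pos: [0.4815, -0.1646, 0.0267]
orientation: [-0.002, 0.81, 0.586, 0.001]
force: [2.6, 10.5, 2.8]
width: 0.0248
finger_force: 29.7
```

```bash
python3 - <<'E'
from h import *
np.set_printoptions(precision=4,suppress=True)
w=grab('wrist'); d=grab('scene'); s=read_state()
O=np.array([0.5628,0.0773,0]); A=np.array([[.9502,-.3115,0],[.3115,.9502,0],[0,0,1]])
print('tcp',A@(s['tcp_pos']-O),A@s['force'],s['finger_force'])
cv2.imwrite('pics/s4.png',np.hstack([cv2.resize(d['img'][140:240,225:325],(400,400),interpolation=cv2.INTER_CUBIC),w['img'][:,120:520]])[...,::-1])
E
```

```text
tcp [-0.0018 -0.2552  0.0267] [-1.0856 10.5305  2.7035] 29.732345938682556
```

View pics/s4.png

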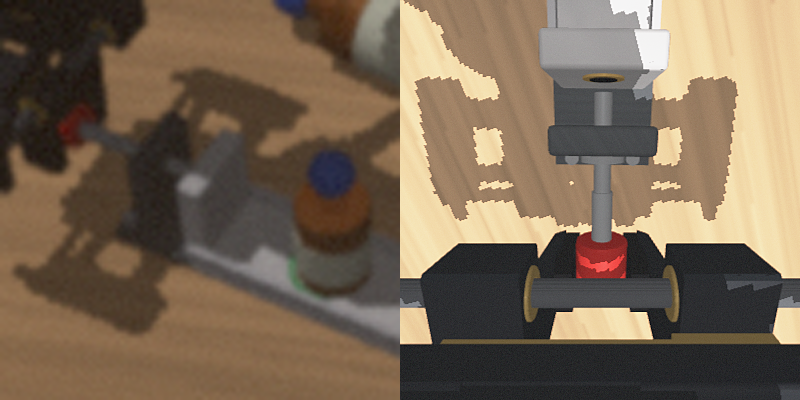

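The pin tip is out of the hole: in the wrist crop it is at (602,93), clear of the hole at (602,78), and the bottle is standing. The tool has travelled about 18.5 mm so far, so I'll pull on to the stop.

Emit:
{"api": "drive_tool", "payload": {"plan": "0 -0.0003 -0.001 0 0 0 0;0 -0.0003 -0.001 0 0 0 0;0 0 0 0 0 0 0;0 0 0 0 0 0 0;0 0 0 0 0 0 0;0 0 0 0 0 0 0"}}

```text
clock: 15.27
tcp_pos: [0.481, -0.1663, 0.0267]
orientation: [-0.002, 0.81, 0.586, 0.002]
force: [1.2, 12.3, 2.4]
width: 0.0244
finger_force: 29.7
```

Emit:
{"api": "drive_tool", "payload": {"plan": "0 0 0 0 0 0 0;0 0 0 0 0 0 0;0 0 0 0 0 0 0;0 0 0 0 0 0 0"}}

```text
clock: 15.6
tcp_pos: [0.481, -0.1663, 0.0267]
orientation: [-0.002, 0.81, 0.586, 0.002]
force: [2.5, 12.0, 3.2]
width: 0.0247
finger_force: 29.7
```

```bash
python3 - <<'E'
from h import *
np.set_printoptions(precision=4,suppress=True)
w=grab('wrist'); s=read_state()
O=np.array([0.5628,0.0773,0]); A=np.array([[.9502,-.3115,0],[.3115,.9502,0],[0,0,1]])
print('tcp',A@(s['tcp_pos']-O),A@s['force'],s['finger_force'])
for v in list(range(60,110,3))+list(range(225,262,4)): print(v,A@(px(w,322,v,0)-O),w['img'][v,322])
E
```

```text
tcp [-0.0019 -0.2569  0.0267] [-1.1965 12.9674  2.695 ] 29.718373864889145
60 [-0.0012 -0.1669  0.0619] [148 147 146]
63 [-0.0012 -0.1676  0.0604] [129 124 124]
66 [-0.0012 -0.168   0.057 ] [107 108 106]
69 [-0.0012 -0.1686  0.0542] [169 136  84]
72 [-0.0012 -0.1689  0.0498] [85 69 52]
75 [-0.0012 -0.1695  0.0466] [22 26 27]
78 [-0.0012 -0.169   0.0348] [62 60 61]
81 [-0.0011 -0.168   0.0185] [111 109 110]
84 [-0.0011 -0.1681  0.0084] [118 114 114]
87 [-0.0011 -0.1693  0.0052] [79 80 82]
90 [-0.0011 -0.171   0.0066] [70 73 73]
93 [-0.0012 -0.1768  0.0483] [136 137 137]
96 [-0.0012 -0.1781  0.049 ] [133 135 135]
99 [-0.0012 -0.1792  0.0485] [134 133 136]
102 [-0.0012 -0.1804  0.0481] [136 135 137]
105 [-0.0012 -0.1817  0.0492] [136 134 136]
108 [-0.0012 -0.1829  0.0495] [132 133 134]
225 [-0.0013 -0.2352  0.05  ] [133 132 134]
229 [-0.0013 -0.2377  0.0488] [128 127 129]
233 [-0.0013 -0.2398  0.0487] [129 131 130]
237 [-0.0013 -0.2415  0.0496] [130 129 128]
241 [-0.0013 -0.2439  0.0487] [130 135 139]
245 [-0.0013 -0.2443  0.0524] [124  36  36]
249 [-0.0013 -0.2443  0.0569] [128  42  36]
253 [-0.0013 -0.2462  0.0571] [155  45  43]
257 [-0.0013 -0.2479  0.0575] [162  51  51]
261 [-0.0013 -0.2502  0.0571] [159  50  47]
```

The pin tip is 7.7 mm out of the seat, the pull is about 12.5 N and the knob has moved 20 mm. The plunger is fully back and steady, so I'm handing the job in.

```bash
python3 -c "
from workcell import *
print(close_job())"
```

```text
the job is handed in; nothing more can be done
None
```

The job is handed in: the amber bottle stands upright and released in the lane (y ≈ −90 mm, on the middle line), and the gripper is still holding the plunger knob about 20 mm back, with the pin some 8 mm clear of its hole; the judge gave no verdict on hand-in, and I did not re-measure the jars, eyepiece and tin afterwards, but the arm never went near them.

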